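# Show the cork ball to the bench scanner

### The job

Wake the bench scanner by squeezing its red trigger fully against the grip and letting it spring right back; only then lift the blue tray by its upright handle and carry it to the scanner with the cork ball riding loose in its pocket, never touching the ball or letting it roll out. Finish while still holding the tray in the gripper, clear of everything, level and motionless, with the ball at the height of the scanner's window and straight above the white target ring on the scanner's base (10 cm in front of the window). Leave the glue pot, the bowl, the hammer and the pen where they are.

Things in the scene. Friction and masses are not known exactly. Their poses are not given: they have to be found in the camera images.
- trigger (a joint): Red trigger hinged at the scanner's head about a vertical axis. 0 rad = released, 0.30 = fully squeezed (its stop). Sprung: force at the squeeze point rises from about 2 N to 8 N at full squeeze; springs back by itself.
- squeeze_point (a point): Where to squeeze: 130 mm above the bench, 46 mm from the head's side, scanner axes. A gripper pointing down straddles grip and trigger, fingers closing along x. Along x from here: grip back face -20 mm, trigger front face +31 mm released, +20 mm squeezed. Grip 30 mm high, trigger 22 mm high; trigger ends 14 mm farther from the head. Free below, down to the bench.
- reading_point (a point): Point in the air where the ball's centre is to be held: 130 mm above the bench, 100 mm straight in front of the window, over the white target ring (60 mm across) on the dark base plate. Fixed to the scanner. Axes: x = the way the window looks (away from the scanner), z up.
- tray: Blue plastic tray, 190 x 80 x 8 mm base, about 0.25 kg, loose. Origin at the centre of its underside; x along its length towards the pocket holding the ball, z up. Two round shallow pockets (white rims 4 mm high, 34 mm inside) lie at +60 mm (ball) and -60 mm (empty) along x; an upright handle stands between them.
- tray_handle (a point): Grasp point on the tray's upright handle, 70 mm above the tray's underside on its middle; same axes as the tray. Handle: a plain slab 44 mm along x, 14 mm thick along y, top 92 mm above the underside; take it from above with the fingers closing along y.
- ball_seat (a point): Where the ball's centre sits in its pocket: on the tray, 60 mm along tray x from the handle, 33 mm above the underside (37 mm below tray_handle). Same axes as the tray.
- ball_center (a point): Centre of the loose cork ball, 50 mm across, about 16 g, with about 3 mm of play in its pocket; it rolls out over the rim when the tray tips about 30 degrees or is jerked.
- glue_pot: White jar of glue, 66 mm across, 80 mm tall, to be left alone; origin under its centre.
- cork_bowl: Terracotta bowl, 110 mm across, 80 mm tall, to be left alone; origin under its centre.
- hammer: Hammer lying on the bench, handle to -x, to be left alone.
- pen: White and green pen, 130 mm long, 11 mm high, lying on the bench, to be left alone; origin under its centre, x along it.
- scanner: Pistol-grip scanner clamped on its side on a post, fixed; place and yaw vary. Yellow head 140 x 45 x 54 mm, top 157 mm above the bench; black grip and red trigger stick out level from its side. Origin on the bench under the head's middle; x = the way the window looks, -y = along the grip, z up. Window 70 mm ahead; base plate 8 mm thick, -80 to +220 mm along x, 60 mm either side.
- ball: The same cork ball; its frame turns as it rolls, so use ball_center.
Mind the look-alikes: they are no part of the job. Several things have the shape of the tray; the one meant has the colours described above.

How it is judged:
On the way, in this order (a step that is already met when the one before it is completed fails the run):
1. the trigger is squeezed fully (past 0.24 rad) (value of joint trigger above 0.24 rad), for 0.1 s.
2. the trigger has sprung back (below 0.05 rad) (value of joint trigger below 0.05 rad), for 0.1 s.
3. the tray is lifted clear of the bench, the ball in its pocket (height (world z) of tray above 0.04 m and distance between ball_center and ball_seat below 0.012 m), for 0.2 s.
At the end, for the whole second after the job is handed in: Gripper still holds the tray (over 2 N), still, within 8 deg of level, touching neither scanner nor bystanders; ball in its pocket (12 mm from seat), within 25 mm sideways of the reading point and 25 mm of window height; trigger below 0.05 rad (horizontal distance between ball_center and reading_point below 0.025 m and height (world z) of ball_center between 0.105 and 0.155 m and distance between ball_center and ball_seat below 0.012 m and angle between tray's own z axis and vertical below 0.14 rad and linear speed of tray below 0.03 m/s and angular speed of tray below 0.3 rad/s and contact force between tray and the fingers above 2 N and value of joint trigger below 0.05 rad and contact force between tray and scanner below 0.3 N and contact force between tray and glue_pot below 0.3 N and contact force between tray and cork_bowl below 0.3 N and contact force between tray and hammer below 0.3 N and contact force between tray and pen below 0.3 N); the arm keeps its last pose, push and grip.
It fails at once if the ball leaves its pocket (distance between ball_center and ball_seat above 0.02 m).
It fails at once if the gripper or arm touches the ball (contact force between ball and the fingers above 0.5 N or contact force between ball and the arm above 0.5 N).
It fails at once if the glue pot, bowl, hammer or pen is moved by more than 30 mm (distance of any of glue_pot, cork_bowl, hammer, pen from where it was at the start of the episode above 0.03 m).
It also fails if it takes over 61 s, if anything falls off the work surface, if the arm or the gripper's body presses on something with over 40 N, if the wrist force passes 120 N, or if a joint passes its speed limit or range.

### The arm

A 7-joint arm with a two-finger parallel gripper is mounted at the origin on the work surface. World frame = base frame: x ahead of the robot, y to its left, z up, the work surface at z = 0. Lengths are in m, angles in rad, forces in N, time in s.
With the tool pointing down it reaches from about 0.4 to 0.85 m from the base axis. Payload 10.4 kg.
Tool frame: the origin (TCP) lies at the very end of the fingers, on their centre line; the grasp point (between the pads) lies 19 mm behind it; z points along the fingers, y is the line along which they close (so a half turn about z gives the same grasp; the last joint's range is limited). The gripper opens to 85 mm and grips with 20 to 120 N. Pads are 22 mm wide; open, the fingers measure 114 mm over their backs; the gripper's body (76 mm by 85 mm) begins 54 mm behind the grasp point. The pads swing forward as they close: fully open they stand 13 mm farther back than shut.
Start: joints at [1.164, 0.332, -0.065, 1.46, 0.022, 1.35, -0.088], TCP at [0.234, -0.58, 0.204] pointing down, gripper open.
Joint ranges: [-2.6, 2.6], [-0.5, 2.12], [-1.47, 1.34], [0.16, 2.42], [-1.27, 4.41], [0.06, 2.06], [-2.6, 2.6]. Speed limits (rad/s): [2.22, 2.22, 2.79, 2.79, 3.14, 3.14, 3.14].

### API

Orientations are given as a unit quaternion [x, y, z, w].
In Python, from workcell import * gives the robot as it stands.
- The arm moves only by the tool step_arm, never from a script. Its argument "commands" is one flat list of numbers, 7 for each row, row after row: the finger opening in mm, from 0 to 85.4, then the shift along the world's x, y, z as a fraction of full scale, then the turn, a rotation vector about the world's x, y, z as a fraction of full scale. A call has exactly 10 rows; each row is the pose to reach, as a shift and turn from the pose commanded when the call began, turning the shorter way round; what a row does not reach only later rows make up. Full scale, the value 1, is 0.6 m for a shift and pi rad for a turn. A row lasts 1/8 s, in which the tool goes at most 62.5 mm and 10.7 degrees, less where a joint would pass 70% of its speed; a pose out of reach is approached as far as the arm can. A call with a number of a shift or a turn outside -1 to 1 is refused whole. A call with a gripper value outside its range is refused whole. The fingers move at their own pace and stop on an object; "squeeze" is the grip in N (left out, the last holds). Time passes only in rows, so rows that repeat a pose let the fingers close, or fill a call up. It gives the time, the measured TCP pose, the force, the opening and the grip force at its end, in the units of the state.
- get_obs(): the state, without advancing time (a new reading comes with each control period).
- camera(name): name is "scene" or "top" or "wrist"; returns the picture (400x640x3 uint8, red, green, blue); there is no depth.
- camera_params(name): a dict with "mtx" (3x3 intrinsics, pixels), "extrinsics" (4x4, takes a point from world to camera coordinates); the wrist camera has in their place "tool_from_camera" (4x4, takes a point from camera to tool coordinates, whose origin is the TCP and whose axes are the flange's). Camera axes: x right, y down, z forward; pixel columns grow to the right and rows downward; lengths in m; the calibration is good to about 2 mm. A picture is of the moment at which its call begins: read the wrist's pose just before it. camera_params takes no time and is no camera call.
- hand_in(): hands the job in; it is judged then, once.
The state is a dict: "clock": time; "joint_pos": joint angles; "joint_velocities": joint speeds; "tau": joint torques, N m; "position": TCP position; "ee_rot": TCP orientation; "ft_force": force on the tool from outside, world axes, zero at the start; "torque": the same for the moment, N m; "grip_width": opening from 0.0 (shut) to 1.0 (fully open); "grasp_force": force on a finger pad.
Only numpy, scipy, OpenCV 4.12 (cv2) and the standard library are available. Lean on these libraries where they do the work, as an engineer would, in place of code of your own. Each camera call takes 0.05 s, during which the arm holds its last target. There are 200 camera calls.

## Working session

There is one attempt and no reset: what is moved stays moved. The work goes in short steps, Python scripts to look and compute and a tool call to move; the robot and the scene stay as the last step left them, time stands still between calls to the robot, and variables do not carry over. Pictures are saved under pics/ and viewed, at most 10 in all, crops included, and the job is handed in when it is done.

Besides the shell and the picture viewer there is one more tool, called after "Call:" by a JSON object that holds its "fn" and its "kwargs". step_arm: Moves the arm, as the interface text tells. Its arguments: {"type":"object","properties":{"commands":{"type":"array","items":{"type":"number"}},"squeeze":{"type":"number"}},"required":["commands"]}

```bash
mkdir -p pics
cat > h.py <<'E'
from workcell import *
import numpy as np, cv2
from scipy.spatial.transform import Rotation as R
def cam(n):
    p=camera_params(n); K=np.array(p['mtx'])
    if n=='wrist':
        o=get_obs(); T=np.eye(4); T[:3,:3]=R.from_quat(o['ee_rot']).as_matrix(); T[:3,3]=o['position']
        E=np.linalg.inv(T@np.array(p['tool_from_camera']))
    else: E=np.array(p['extrinsics'])
    im=np.asarray(camera(n)); return im,K,E
def ray(K,E,uv):
    d=np.linalg.inv(K)@np.array([uv[0],uv[1],1.]); Ri=E[:3,:3].T
    return -Ri@E[:3,3], Ri@d
def plane(K,E,uv,z):
    c,d=ray(K,E,uv); return c+d*(z-c[2])/d[2]
def tri(rays):
    A=np.zeros((3,3));b=np.zeros(3)
    for c,d in rays:
        d=d/np.linalg.norm(d);P=np.eye(3)-np.outer(d,d);A+=P;b+=P@c
    return np.linalg.solve(A,b)
def proj(K,E,X):
    q=K@(E[:3,:3]@np.array(X)+E[:3,3]); return q[:2]/q[2]
E
python3 - <<'E'
from h import *
for n in ('scene','top'):
    im,K,E=cam(n); cv2.imwrite(f'pics/{n}0.png',im[:,:,::-1]); np.savez(f'{n}0.npz',im=im,K=K,E=E)
    print(n,K,E.round(3))
o=get_obs();print(o['clock'],o['position'],o['ee_rot'],o['grip_width']); print(camera_params('wrist'))
E
```

```text
scene [[498.59659949   0.         312.36370811]
 [  0.         498.59659949 197.99504148]
 [  0.           0.           1.        ]] [[ 0.283  0.959 -0.01  -0.149]
 [ 0.779 -0.236 -0.581 -0.349]
 [-0.56   0.157 -0.814  2.146]
 [ 0.     0.     0.     1.   ]]
top [[488.15433105   0.         320.09398898]
 [  0.         488.15433105 203.75095422]
 [  0.           0.           1.        ]] [[-0.025 -0.999 -0.022  0.04 ]
 [-0.998  0.026 -0.059  0.52 ]
 [ 0.06   0.02  -0.998  1.49 ]
 [ 0.     0.     0.     1.   ]]
0.1 [ 0.23385734 -0.57919301  0.20341918] [ 9.81646717e-01  1.90707434e-01 -1.40322443e-04 -6.15404003e-04] 1.003950858319876
{'mtx': array([[279.75791527,   0.        , 315.46602709],
       [  0.        , 279.75791527, 199.51497396],
       [  0.        ,   0.        ,   1.        ]]), 'tool_from_camera': array([[ 5.96904140e-04, -9.47016890e-01, -3.21183210e-01,
         8.30117770e-02],
       [ 9.99999510e-01,  8.18776820e-04, -5.55731506e-04,
        -6.95666020e-04],
       [ 7.89264490e-04, -3.21182721e-01,  9.47016915e-01,
        -1.69644701e-01],
       [ 0.00000000e+00,  0.00000000e+00,  0.00000000e+00,
         1.00000000e+00]])}
```

View pics/scene0.png

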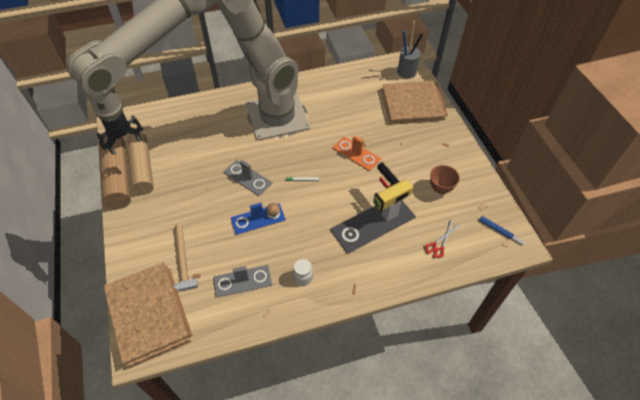

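View pics/top0.png

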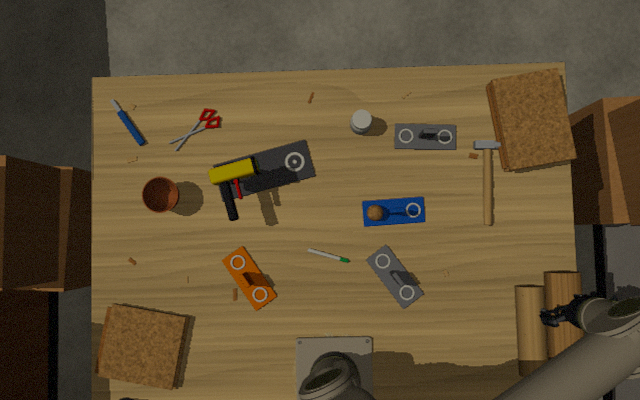

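The blue tray with the ball is at scene (258,217), top (394,211). Tray look-alikes are grey at scene (247,177) and (243,280), and orange at (357,152). The red scissors at scene (437,248) could pass for the trigger, and the blue screwdriver at (498,230) for the blue tray. I choose the blue tray with the cork ball, and the red trigger beside the black grip at top (238,188).

Run:
```python
from h import *
D={n:np.load(n+'0.npz') for n in('scene','top')}
def comp(n,lo,hi,roi):
    im=D[n]['im'];h=cv2.cvtColor(im,cv2.COLOR_RGB2HSV);m=cv2.inRange(h,lo,hi);M=np.zeros_like(m);u0,v0,u1,v1=roi;M[v0:v1,u0:u1]=m[v0:v1,u0:u1]
    k,l,s,c=cv2.connectedComponentsWithStats(M);i=1+s[1:,4].argmax();print(n,s[i],c[i].round(1));return (l==i).astype(np.uint8)
P=lambda n,uv,z:plane(D[n]['K'],D[n]['E'],uv,z)
# tray
for n,roi in(('top',(345,180,440,240)),('scene',(220,190,300,245))):
    m=comp(n,(100,120,40),(130,255,255),roi); r=cv2.minAreaRect(cv2.findNonZero(m)); 
    print('tray',[P(n,p,.008).round(3)[:2] for p in cv2.boxPoints(r)],P(n,r[0],.008).round(3))
# head
Y=[]
for n,roi in(('top',(195,145,275,200)),('scene',(360,170,430,220))):
    m=comp(n,(22,120,60),(35,255,255),roi); r=cv2.minAreaRect(cv2.findNonZero(m)); 
    print('head',[P(n,p,.157).round(3)[:2] for p in cv2.boxPoints(r)],P(n,r[0],.157).round(3))
# ring, trigger, ball
for nm,lo,hi,z,rois in(('ring',(0,0,130),(180,60,255),.009,((280,145,310,178),(338,224,362,246))),('trig',(0,150,60),(6,255,255),.13,((225,175,250,205),(375,170,400,195))),('ball',(5,60,60),(20,255,255),.033,((360,200,388,225),(262,200,284,220)))):
    rs=[]
    for n,roi in zip(('top','scene'),rois):
        m=comp(n,lo,hi,roi);r=cv2.minAreaRect(cv2.findNonZero(m)); c=r[0];rs.append(ray(D[n]['K'],D[n]['E'],c));print(nm,P(n,c,z).round(3))
    print(nm,'tri',tri(rs).round(3))
im=D['top']['im'];a=cv2.resize(im[135:235,190:350],None,fx=5,fy=3.0*5/3);b=cv2.resize(im[180:240,340:450],(800,436))
s=D['scene']['im'][140:255,220:440]
cv2.imwrite('pics/c1.png',np.hstack([cv2.resize(im[140:235,195:325],(400,292)),cv2.resize(s,(400,292))])[:,:,::-1])
```

```text
top [ 363  197   62   29 1113] [393.7 211.3]
tray [array([ 0.527, -0.103]), array([ 0.536, -0.291]), array([ 0.459, -0.294]), array([ 0.449, -0.107])] [ 0.493 -0.199  0.008]
scene [232 204  53  30 583] [256.  218.6]
tray [array([ 0.433, -0.294]), array([ 0.422, -0.104]), array([ 0.522, -0.106]), array([ 0.531, -0.29 ])] [ 0.478 -0.2    0.008]
top [208 158  46  27 716] [230.5 170.8]
head [array([0.619, 0.342]), array([0.65 , 0.218]), array([0.606, 0.206]), array([0.574, 0.33 ])] [0.612 0.274 0.157]
scene [379 180  34  29 479] [395.1 192.2]
head [array([0.609, 0.201]), array([0.568, 0.335]), array([0.635, 0.337]), array([0.674, 0.207])] [0.622 0.269 0.157]
top [286 152  18  19  82] [295.2 160. ]
ring [0.659 0.102 0.009]
scene [342 228  17  14 115] [349.9 235.2]
ring [0.654 0.103 0.009]
ring tri [0.658 0.102 0.015]
top [233 179   9  20  61] [237.3 188.5]
trig [0.564 0.262 0.13 ]
scene [381 178   8   9  28] [384.1 182.5]
trig [0.553 0.259 0.13 ]
trig tri [0.562 0.257 0.143]
top [367 205  15  15 182] [374.2 212.2]
ball [ 0.491 -0.137  0.033]
scene [262 200  22  16 238] [272.7 206.1]
ball [ 0.476 -0.137  0.033]
ball tri [ 0.49  -0.137  0.051]
```

View pics/c1.png

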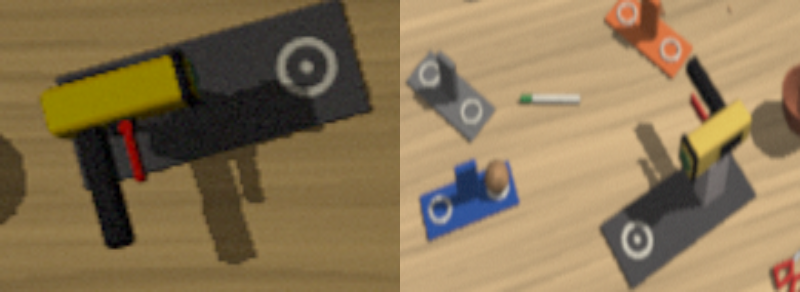

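The crop confirms the blue tray with the ball at its upper-right end, and the scanner with the red trigger between head and ring side. I'm setting out over the tray towards the scanner, looking as I pass.

Call:
{"fn": "step_arm", "kwargs": {"commands": [85, 0.045, 0.08, 0.016, 0, 0, 0, 85, 0.09, 0.16, 0.033, 0, 0, 0, 85, 0.135, 0.24, 0.05, 0, 0, 0, 85, 0.18, 0.32, 0.066, 0, 0, 0, 85, 0.225, 0.4, 0.083, 0, 0, 0, 85, 0.27, 0.48, 0.1, 0, 0, -0.01, 85, 0.315, 0.56, 0.116, 0, 0, -0.02, 85, 0.36, 0.64, 0.133, 0, 0, -0.03, 85, 0.4, 0.64, 0.14, 0, 0, -0.044, 85, 0.4, 0.64, 0.14, 0, 0, -0.044], "squeeze": 40}}

```text
clock: 1.35
position: [0.475, -0.1947, 0.2878]
ee_rot: [0.992, 0.123, -0.0, -0.0]
ft_force: [-1.2, 0.6, -0.7]
grip_width: 0.996
grasp_force: 0.0
```

Run:
```python
from h import *
im,K,E=cam('wrist'); cv2.imwrite('pics/w1.png',im[:,:,::-1]); np.savez('w1.npz',im=im,K=K,E=E)
o=get_obs();print(o['clock'],o['position'],o['ee_rot'],o['ft_force'])
```

```text
1.4 [ 0.47399607 -0.19544849  0.2875732 ] [ 9.92406935e-01  1.22996722e-01 -4.12127777e-04 -3.34750797e-04] [-0.08967059  0.51434275  0.059439  ]
```

View pics/w1.png

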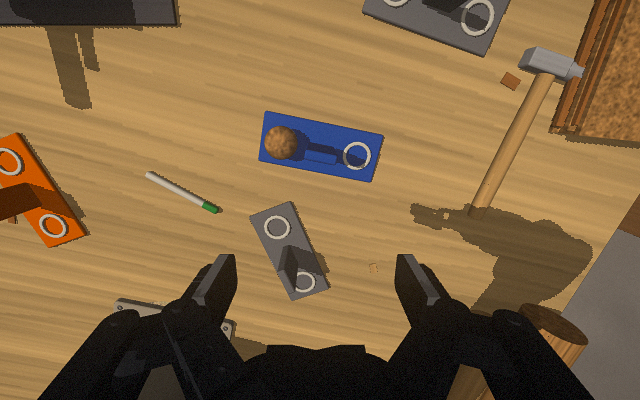

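The wrist view shows the blue tray at (320,145), ball at (281,141), handle near (320,157) and empty ring at (357,156). Now I'll go above the squeeze point and look.

Call:
{"fn": "step_arm", "kwargs": {"commands": [85, 0.015, 0.1, -0.005, 0, 0, 0, 85, 0.03, 0.2, -0.01, 0, 0, 0, 85, 0.045, 0.3, -0.015, 0, 0, 0, 85, 0.06, 0.4, -0.02, 0, 0, 0, 85, 0.075, 0.5, -0.025, 0, 0, 0, 85, 0.09, 0.6, -0.03, 0, 0, 0, 85, 0.105, 0.7, -0.04, 0, 0, 0, 85, 0.115, 0.79, -0.045, 0, 0, 0, 85, 0.115, 0.79, -0.045, 0, 0, 0, 85, 0.115, 0.79, -0.045, 0, 0, 0]}}

```text
clock: 2.65
position: [0.5432, 0.2771, 0.2606]
ee_rot: [0.993, 0.122, -0.0, 0.001]
ft_force: [0.1, -0.4, -0.3]
grip_width: 0.991
grasp_force: 0.0
```

Run:
```python
from h import *
im,K,E=cam('wrist'); cv2.imwrite('pics/w2.png',im[:,:,::-1]); np.savez('w2.npz',im=im,K=K,E=E)
o=get_obs();print(o['clock'],o['position'],o['ee_rot'],o['ft_force'])
```

```text
2.7 [0.54350014 0.27653185 0.26093166] [ 9.92584067e-01  1.21558099e-01 -7.07262401e-05  7.02160654e-04] [ 0.25351299 -0.5159803   0.52072315]
```

View pics/w2.png

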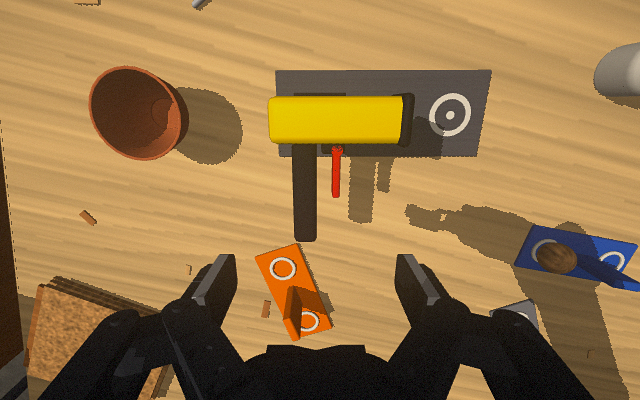

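The wrist view shows the yellow head spanning columns 269–405 and rows 96–143, the grip at columns 293–316, the trigger at columns 331–341 ending at row 197, and the ring at (450,114).

Run:
```python
from h import *
W=np.load('w2.npz');T=np.load('top0.npz');W1=np.load('w1.npz')
P=lambda uv,z,D=W:plane(D['K'],D['E'],uv,z)
def big(D,lo,hi,roi):
    h=cv2.cvtColor(D['im'],cv2.COLOR_RGB2HSV);m=cv2.inRange(h,lo,hi);M=np.zeros_like(m);u0,v0,u1,v1=roi;M[v0:v1,u0:u1]=m[v0:v1,u0:u1]
    k,l,s,c=cv2.connectedComponentsWithStats(M);i=1+s[1:,4].argmax();return (l==i).astype(np.uint8)
ring=[]
for D,roi in((W,(425,90,475,140)),(T,(280,145,310,178))):
    r=cv2.minAreaRect(cv2.findNonZero(big(D,(0,0,130),(180,60,255),roi)));ring.append(ray(D['K'],D['E'],r[0]));print('ring',r,P(r[0],.009,D).round(4))
print('ring tri',tri(ring).round(4))
# trigger end height: tip in wrist and top
t=np.argwhere(big(W,(0,150,60),(6,255,255),(320,140,350,210)));t2=np.argwhere(big(T,(0,150,60),(6,255,255),(225,175,250,205)))
tip=t[t[:,0]>=t[:,0].max()-2].mean(0)[::-1];tip2=t2[t2[:,0]>=t2[:,0].max()-1].mean(0)[::-1]
print('tips',tip,tip2,tri([ray(W['K'],W['E'],tip),ray(T['K'],T['E'],tip2)]).round(4))
h=cv2.minAreaRect(cv2.findNonZero(big(W,(22,120,60),(35,255,255),(255,80,420,160))));b=cv2.boxPoints(h)
c=np.array([P(p,.157)[:2] for p in b]);print('head',b.round(0).tolist(),c.round(4).tolist())
rg=P(cv2.minAreaRect(cv2.findNonZero(big(W,(0,0,130),(180,60,255),(425,90,475,140))))[0],.008)[:2]
# long edge of base plate & head yaw
es=sorted([(np.linalg.norm(c[i]-c[i-1]),i) for i in range(4)])[-2:]
for L,i in es:
    d=c[i]-c[i-1];d*=np.sign(-d[1]);print('yaw x',np.degrees(np.arctan2(d[1],d[0])),L)
e=sum((lambda d:d*np.sign(-d[1]))(c[i]-c[i-1]) for L,i in es);ex=e/np.linalg.norm(e);ey=np.array([-ex[1],ex[0]])
org=rg-.17*ex;print('org',org,'ex',ex)
S=lambda uv,z:(lambda q:(np.array([q@ex,q@ey])*1000).round(1))(P(uv,z)[:2]-org)
print('head corners scanner',[((np.array([(p-org)@ex,(p-org)@ey]))*1000).round(0) for p in c])
print('trig front',S((341,185),.141),'tip',S(tip,.141));print('grip back/front',S((293.5,190),.145),S((316,190),.145),S((305,241),.145))
# tray in w1 & w2
for D,roi in((W1,(250,100,400,190)),(T,(345,180,440,240))):
    m=big(D,(100,120,40),(130,255,255),roi);r=cv2.minAreaRect(cv2.findNonZero(m));b=cv2.boxPoints(r);q=np.array([P(p,.008,D)[:2] for p in b]);print('tray',q.round(4).tolist(),q.mean(0))
o=get_obs();y=R.from_quat(o['ee_rot']).as_matrix()[:,1];print('tool y',np.degrees(np.arctan2(y[1],y[0])))
```

```text
ring ((450.5, 112.99999237060547), (38.890872955322266, 41.719295501708984), 45.0) [0.6594 0.1066 0.009 ]
ring ((294.7474060058594, 160.4432830810547), (17.971628189086914, 16.4486083984375), 23.96249008178711) [0.6591 0.1024 0.009 ]
ring tri [0.6601 0.103  0.0011]
tips [335.16666667 195.88888889] [239.71428571 197.42857143] [0.5373 0.2532 0.1384]
head [[268.0, 96.0], [402.0, 96.0], [402.0, 144.0], [268.0, 144.0]] [[0.62, 0.342], [0.6498, 0.2229], [0.6087, 0.2081], [0.5772, 0.3337]]
yaw x -75.92607726775415 0.1227703133021675
yaw x -75.92994736601608 0.12948544674133008
org [0.61811325 0.27106793] ex [ 0.24313993 -0.96999122]
head corners scanner [array([-68.,  19.]), array([54., 19.]), array([ 59., -24.]), array([-71., -24.])]
trig front [  2.5 -70.1] tip [ -3.4 -82.4]
grip back/front [-48.2 -74.5] [-24.3 -74.5] [ -36.7 -134.9]
tray [[0.4496, -0.0988], [0.5279, -0.0999], [0.5386, -0.2861], [0.4588, -0.2959]] [ 0.49373174 -0.19518979]
tray [[0.5266, -0.1031], [0.5361, -0.2907], [0.459, -0.2937], [0.4494, -0.1067]] [ 0.4928     -0.19853009]
tool y -76.03591732993019
```

Call:
{"fn": "step_arm", "kwargs": {"commands": [85, 0.002, 0.008, -0.04, 0, 0, 0, 85, 0.002, 0.008, -0.08, 0, 0, 0, 85, 0.002, 0.008, -0.12, 0, 0, 0, 85, 0.002, 0.008, -0.16, 0, 0, 0, 85, 0.002, 0.008, -0.2, 0, 0, 0, 85, 0.002, 0.008, -0.23, 0, 0, 0, 85, 0.002, 0.008, -0.253, 0, 0, 0, 85, 0.002, 0.008, -0.253, 0, 0, 0, 85, 0.002, 0.008, -0.253, 0, 0, 0, 60, 0.002, 0.008, -0.253, 0, 0, 0], "squeeze": 30}}

```text
clock: 3.95
position: [0.5446, 0.2836, 0.1102]
ee_rot: [0.992, 0.123, 0.001, -0.0]
ft_force: [-0.2, 1.0, -0.6]
grip_width: 0.815
grasp_force: 0.0
```

Call:
{"fn": "step_arm", "kwargs": {"commands": [30, 0, 0, 0, 0, 0, 0, 30, 0, 0, 0, 0, 0, 0, 30, 0, 0, 0, 0, 0, 0, 30, 0, 0, 0, 0, 0, 0, 30, 0, 0, 0, 0, 0, 0, 30, 0, 0, 0, 0, 0, 0, 30, 0, 0, 0, 0, 0, 0, 30, 0, 0, 0, 0, 0, 0, 30, 0, 0, 0, 0, 0, 0, 30, 0, 0, 0, 0, 0, 0]}}

```text
clock: 5.2
position: [0.5447, 0.2874, 0.1126]
ee_rot: [0.992, 0.124, 0.002, -0.002]
ft_force: [-2.3, 7.2, 16.4]
grip_width: 0.356
grasp_force: 18.9
```

Run:
```python
from h import *
im,K,E=cam('wrist'); cv2.imwrite('pics/w3.png',im[:,:,::-1])
o=get_obs();print(o['clock'],o['position'],o['ft_force'],o['grip_width']*85.4,o['grasp_force'])
```

```text
5.25 [0.54470986 0.28740676 0.11269386] [-3.26224961  6.65523178 15.28006672] 30.27334209484048 18.893285274971277
```

View pics/w3.png

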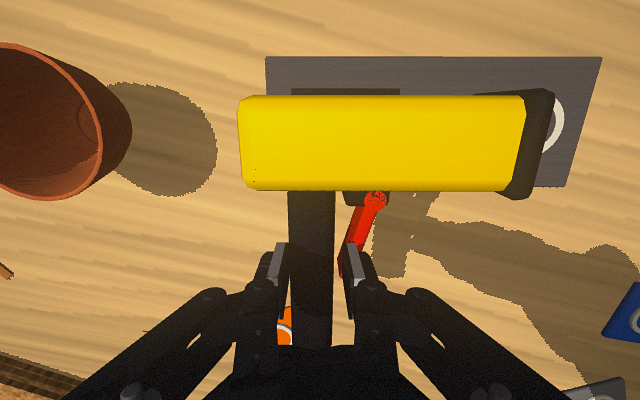

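The trigger is visibly swung in against the grip, from (375,200) to (345,270), with both pads on. The fingers stopped exactly at the commanded 30 mm though, so I'll close further to confirm it is against its stop.

Call:
{"fn": "step_arm", "kwargs": {"commands": [20, 0, 0, 0, 0, 0, 0, 20, 0, 0, 0, 0, 0, 0, 20, 0, 0, 0, 0, 0, 0, 20, 0, 0, 0, 0, 0, 0, 20, 0, 0, 0, 0, 0, 0, 20, 0, 0, 0, 0, 0, 0, 20, 0, 0, 0, 0, 0, 0, 20, 0, 0, 0, 0, 0, 0, 20, 0, 0, 0, 0, 0, 0, 20, 0, 0, 0, 0, 0, 0], "squeeze": 40}}

```text
clock: 6.5
position: [0.5441, 0.2898, 0.1131]
ee_rot: [0.992, 0.125, 0.003, -0.004]
ft_force: [-3.9, 12.7, 14.6]
grip_width: 0.284
grasp_force: 40.0
```

Run:
```python
from h import *
im,K,E=cam('wrist'); s,_,_=cam('scene')
cv2.imwrite('pics/w4.png',np.hstack([cv2.resize(im[170:350,220:460],(480,360)),cv2.resize(s[150:230,330:430],(320,360))])[:,:,::-1])
o=get_obs();print(o['clock'],o['position'],o['ft_force'],o['grip_width']*85.4,o['grasp_force'])
```

```text
6.6 [0.54415392 0.28975281 0.11306864] [-4.03250945 12.87039367 15.7891643 ] 24.47445233362083 40.02142310142517
```

View pics/w4.png

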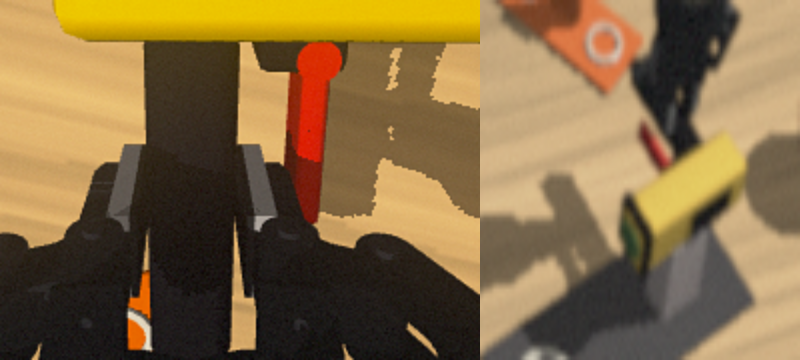

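The finger slipped off the trigger's end while pressing hard past the stop: the trigger is back out and the front finger sits between it and the grip. I'll slide out along the grip, lift, then repeat the squeeze gently and a little nearer the head to be sure.

Call:
{"fn": "step_arm", "kwargs": {"commands": [27, 0, 0.01, 0.008, 0, 0, 0, 27, 0, 0.01, 0.008, 0, 0, 0, 27, 0, 0.01, 0.008, 0, 0, 0, 27, -0.02, 0.005, 0.008, 0, 0, 0, 27, -0.04, 0, 0.008, 0, 0, 0, 27, -0.065, -0.006, 0.008, 0, 0, 0, 27, -0.065, -0.006, 0.06, 0, 0, 0, 27, -0.065, -0.006, 0.11, 0, 0, 0, 85, -0.065, -0.006, 0.167, 0, 0, 0, 85, -0.065, -0.006, 0.167, 0, 0, 0], "squeeze": 20}}

```text
clock: 7.85
position: [0.5057, 0.2798, 0.212]
ee_rot: [0.992, 0.122, 0.002, -0.0]
ft_force: [0.3, 0.4, -0.6]
grip_width: 0.732
grasp_force: 0.0
```

Run:
```python
from h import *
o=get_obs();p=o['position'];print(o['clock'],p,o['ee_rot'],o['ft_force'],o['grip_width']*85.4,o['grasp_force'])
org=np.array([.6181,.2711]);ex=np.array([.2431,-.97]);ey=np.array([.97,.2431])
print('shift', (org-.0285*ex-.062*ey-p[:2])/.6)
```

```text
7.85 [0.50566989 0.27982331 0.21196043] [ 9.92490172e-01  1.22310483e-01  1.84392711e-03 -7.15247605e-05] [ 0.30469713  0.42180385 -0.56025393] 62.49464860834907 0.0
shift [0.07560294 0.00641582]
```

Call:
{"fn": "step_arm", "kwargs": {"commands": [85, 0.04, 0.003, 0, 0, 0, 0, 85, 0.076, 0.006, 0, 0, 0, 0, 85, 0.076, 0.006, 0, 0, 0, 0, 85, 0.076, 0.006, -0.06, 0, 0, 0, 85, 0.076, 0.006, -0.12, 0, 0, 0, 85, 0.076, 0.006, -0.173, 0, 0, 0, 85, 0.076, 0.006, -0.173, 0, 0, 0, 55, 0.076, 0.006, -0.173, 0, 0, 0, 55, 0.076, 0.006, -0.173, 0, 0, 0, 55, 0.076, 0.006, -0.173, 0, 0, 0], "squeeze": 20}}

```text
clock: 9.1
position: [0.5521, 0.282, 0.1072]
ee_rot: [0.993, 0.122, 0.001, 0.001]
ft_force: [1.1, -4.7, 2.9]
grip_width: 0.648
grasp_force: 2.4
```

Call:
{"fn": "step_arm", "kwargs": {"commands": [48, 0, 0, 0, 0, 0, 0, 44, 0, 0, 0, 0, 0, 0, 42, 0, 0, 0, 0, 0, 0, 40, 0, 0, 0, 0, 0, 0, 38, 0, 0, 0, 0, 0, 0, 38, 0, 0, 0, 0, 0, 0, 38, 0, 0, 0, 0, 0, 0, 38, 0, 0, 0, 0, 0, 0, 38, 0, 0, 0, 0, 0, 0, 38, 0, 0, 0, 0, 0, 0]}}

```text
clock: 10.35
position: [0.552, 0.2826, 0.1077]
ee_rot: [0.993, 0.122, 0.001, 0.0]
ft_force: [-1.4, -4.9, 7.8]
grip_width: 0.502
grasp_force: 19.3
```

Run:
```python
from h import *
im,K,E=cam('wrist')
cv2.imwrite('pics/w5.png',cv2.resize(im[150:350,220:460],(720,600))[:,:,::-1])
o=get_obs();print(o['clock'],o['position'],o['ft_force'],o['grip_width']*85.4,o['grasp_force'])
```

```text
10.4 [0.55205191 0.28254922 0.10769956] [-2.35653621 -5.42369582  8.48507651] 43.17760321048732 19.31256204843521
```

View pics/w5.png

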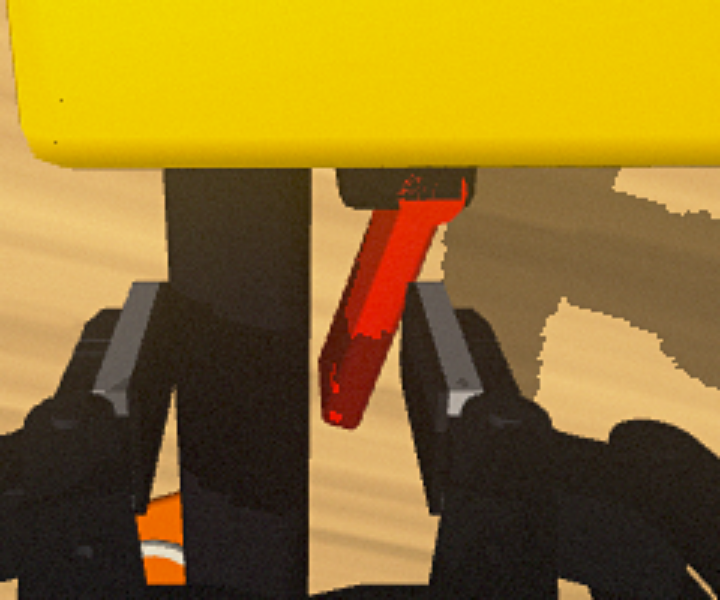

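The trigger is pressed to its stop, its tip at the grip (335,415), and the 20 N grip stalled at 43 mm. Now I release it and lift.

Call:
{"fn": "step_arm", "kwargs": {"commands": [85, 0, 0, 0, 0, 0, 0, 85, 0, 0, 0, 0, 0, 0, 85, 0, 0, 0, 0, 0, 0, 85, 0, 0, 0, 0, 0, 0, 85, 0, 0, 0, 0, 0, 0, 85, 0, 0, 0.07, 0, 0, 0, 85, 0, 0, 0.15, 0, 0, 0, 85, 0, 0, 0.23, 0, 0, 0, 85, 0, 0, 0.28, 0, 0, 0, 85, 0, 0, 0.28, 0, 0, 0]}}

```text
clock: 11.65
position: [0.5516, 0.2842, 0.2764]
ee_rot: [0.992, 0.123, 0.002, -0.001]
ft_force: [0.3, 0.0, -0.2]
grip_width: 0.996
grasp_force: 0.0
```

Run:
```python
from h import *
W,K,E=cam('wrist');h=cv2.cvtColor(W,cv2.COLOR_RGB2HSV);m=cv2.inRange(h,(0,150,60),(6,255,255))
k,l,s,c=cv2.connectedComponentsWithStats(m);i=1+s[1:,4].argmax();print(s[i])
org=np.array([.6181,.2711]);ex=np.array([.2431,-.97]);ey=np.array([.97,.2431])
t=np.argwhere(l==i)
for a in (t[:,0].min()+12,t[:,0].max()-2):
    u=t[t[:,0]==a][:,1];q=[plane(K,E,(x,a),.141)[:2]-org for x in(u.min(),u.max())];print(a,[(1000*np.array([z@ex,z@ey])).round(1) for z in q])
o=get_obs();print(o['clock'],o['position'],o['ee_rot'],o['grip_width'])
# tray from w1: ball-side; handle top edges
W1=np.load('w1.npz');T=np.load('top0.npz')
for nm,D,roi in(('w1',W1,(260,120,300,165)),('top',T,(360,200,388,225))):
    hh=cv2.cvtColor(D['im'],cv2.COLOR_RGB2HSV);m=cv2.inRange(hh,(5,60,40),(20,255,255));u0,v0,u1,v1=roi;M=m*0;M[v0:v1,u0:u1]=m[v0:v1,u0:u1]
    (c,r)=cv2.minEnclosingCircle(cv2.findNonZero(M));print(nm,'ball',c,r,plane(D['K'],D['E'],c,.033).round(4))
    hh=cv2.inRange(hh,(0,0,140),(180,60,255))
D=W1;hh=cv2.cvtColor(D['im'],cv2.COLOR_RGB2HSV);m=cv2.inRange(hh,(0,0,140),(180,60,255));M=m*0;M[135:180,335:380]=m[135:180,335:380]
c=cv2.minAreaRect(cv2.findNonZero(M))[0];print('empty ring',c,plane(D['K'],D['E'],c,.012).round(4))
cv2.imwrite('pics/w1c.png',cv2.resize(W1['im'][95:195,245:395],(780,520),interpolation=cv2.INTER_NEAREST)[:,:,::-1])
```

```text
[335 153  11  49 353]
165 [array([ -7.2, -41.1]), array([ -1.7, -41.1])]
199 [array([ -6.3, -80.7]), array([ -0.5, -80.7])]
11.7 [0.55106518 0.28363072 0.27441461] [ 9.92462730e-01  1.22544350e-01  7.51169608e-04 -2.19031559e-04] 0.9969204683249187
w1 ball (272.0135192871094, 142.0) 25.066503524780273 [ 0.4876 -0.1231  0.033 ]
top ball (368.01751708984375, 212.313232421875) 14.172648429870605 [ 0.4904 -0.1186  0.033 ]
empty ring (357.653564453125, 154.82574462890625) [ 0.498 -0.257  0.012]
```

View pics/w1c.png

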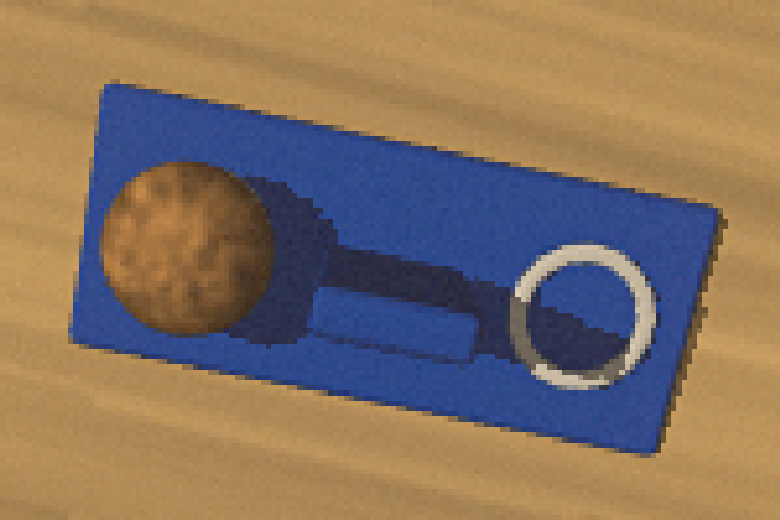

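The trigger is back to released: front face at -1 mm, as before. In the crop the tray corners are at (105,84), (720,208), (655,456) and (72,340), and the handle top is near (394,325).

Run:
```python
from h import *
W=np.load('w1.npz');T=np.load('top0.npz');f=lambda u,v:(245+u/5.2-.5,95+v/5.2-.5)
c=np.array([plane(W['K'],W['E'],f(*p),.008)[:2] for p in((105,84),(720,208),(655,456),(72,340))])
print(c.round(4).tolist(),'ctr',c.mean(0).round(4))
d=c[0]-c[1]+c[3]-c[2];print('tray x yaw',np.degrees(np.arctan2(d[1],d[0])),np.linalg.norm(d)/2)
print('ring',plane(W['K'],W['E'],f(583,317),.012).round(4))
for z in(.08,.092):print('handle',[plane(W['K'],W['E'],f(*p),z).round(4)[:2].tolist() for p in((318,290),(478,315),(474,362),(308,335),(394,325))])
print('ball',plane(W['K'],W['E'],f(188,248),.033).round(4))
b2=(374.7,212.3)
print('ball tri',tri([ray(W['K'],W['E'],f(188,248)),ray(T['K'],T['E'],b2)]).round(4))
```

```text
[[0.5274, -0.0999], [0.5379, -0.287], [0.4591, -0.2917], [0.4501, -0.1043]] ctr [ 0.4937 -0.1957]
tray x yaw 92.98463199614456 0.1874427214932959
ring [ 0.4966 -0.2557  0.012 ]
handle [[0.4954, -0.1748], [0.4994, -0.2166], [0.4872, -0.2189], [0.4834, -0.175], [0.4915, -0.1961]]
handle [[0.4973, -0.1747], [0.5012, -0.2152], [0.4894, -0.2175], [0.4857, -0.1749], [0.4935, -0.1954]]
ball [ 0.4905 -0.1357  0.033 ]
ball tri [ 0.4906 -0.1373  0.0394]
```

Call:
{"fn": "step_arm", "kwargs": {"commands": [85, -0.01, -0.1, 0, 0, 0, 0.05, 85, -0.02, -0.2, 0, 0, 0, 0.1, 85, -0.035, -0.3, 0, 0, 0, 0.15, 85, -0.05, -0.4, -0.01, 0, 0, 0.2, 85, -0.06, -0.5, -0.02, 0, 0, 0.25, 85, -0.07, -0.6, -0.03, 0, 0, 0.3, 85, -0.085, -0.7, -0.05, 0, 0, 0.35, 85, -0.097, -0.799, -0.07, 0, 0, 0.4, 85, -0.097, -0.799, -0.09, 0, 0, 0.439, 85, -0.097, -0.799, -0.09, 0, 0, 0.439]}}

```text
clock: 12.95
position: [0.4911, -0.197, 0.2175]
ee_rot: [0.689, 0.725, -0.0, -0.002]
ft_force: [-1.0, 0.8, 0.4]
grip_width: 0.995
grasp_force: 0.0
```

Run:
```python
from h import *
D=cam('wrist');im,K,E=D; np.savez('w6.npz',im=im,K=K,E=E); cv2.imwrite('pics/w6.png',im[:,:,::-1])
o=get_obs();print(o['clock'],o['position'],o['ee_rot'],np.round(o['joint_pos'],2))
x=R.from_quat(o['ee_rot']).as_matrix();print('tool y',np.degrees(np.arctan2(x[1,1],x[0,1])))
```

```text
13.0 [ 0.49208612 -0.19552771  0.21877152] [ 6.88874245e-01  7.24879987e-01 -1.89510648e-05 -1.13065218e-03] [ 0.9   0.17 -0.67  1.66  0.11  1.35  0.26]
tool y 2.9178805692060292
```

View pics/w6.png

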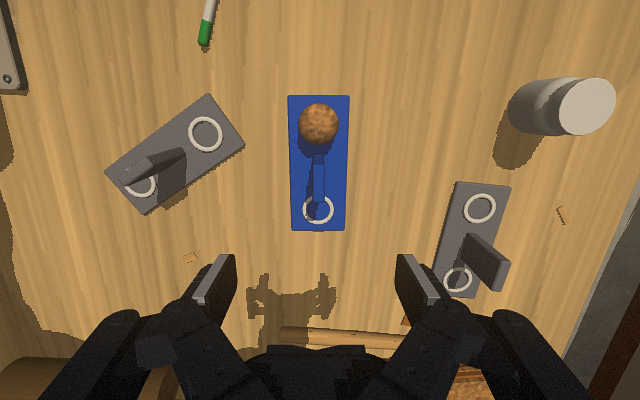

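The wrist view shows the tray straight under the gripper: columns 289–348, ball (318,124), handle on column 319. I descend and close on the handle.

Call:
{"fn": "step_arm", "kwargs": {"commands": [60, 0.002, 0, -0.05, 0, 0, 0, 60, 0.002, 0, -0.1, 0, 0, 0, 60, 0.002, 0, -0.15, 0, 0, 0, 60, 0.002, 0, -0.2, 0, 0, 0, 60, 0.002, 0, -0.24, 0, 0, 0, 60, 0.002, 0, -0.265, 0, 0, 0, 60, 0.002, 0, -0.28, 0, 0, 0, 60, 0.002, 0, -0.28, 0, 0, 0, 50, 0.002, 0, -0.28, 0, 0, 0, 40, 0.002, 0, -0.28, 0, 0, 0], "squeeze": 25}}

```text
clock: 14.25
position: [0.4943, -0.1963, 0.0524]
ee_rot: [0.688, 0.726, 0.0, 0.001]
ft_force: [0.0, 0.1, 0.1]
grip_width: 0.469
grasp_force: 0.0
```

Call:
{"fn": "step_arm", "kwargs": {"commands": [34, 0, 0, 0, 0, 0, 0, 30, 0, 0, 0, 0, 0, 0, 26, 0, 0, 0, 0, 0, 0, 23, 0, 0, 0, 0, 0, 0, 20, 0, 0, 0, 0, 0, 0, 17, 0, 0, 0, 0, 0, 0, 14, 0, 0, 0, 0, 0, 0, 10, 0, 0, 0, 0, 0, 0, 8, 0, 0, 0, 0, 0, 0, 8, 0, 0, 0, 0, 0, 0]}}

```text
clock: 15.5
position: [0.4936, -0.1962, 0.0517]
ee_rot: [0.688, 0.726, -0.0, -0.0]
ft_force: [-4.0, -0.2, 4.1]
grip_width: 0.154
grasp_force: 26.3
```

Call:
{"fn": "step_arm", "kwargs": {"commands": [5, 0, 0, 0, 0, 0, 0, 5, 0, 0, 0, 0, 0, 0, 5, 0, 0, 0.01, 0, 0, 0, 5, 0, 0, 0.03, 0, 0, 0, 5, 0, 0, 0.055, 0, 0, 0, 5, 0, 0, 0.085, 0, 0, 0, 5, 0, 0, 0.115, 0, 0, 0, 5, 0, 0, 0.14, 0, 0, 0, 5, 0, 0, 0.155, 0, 0, 0, 5, 0, 0, 0.162, 0, 0, 0], "squeeze": 50}}

```text
clock: 16.75
position: [0.4939, -0.1962, 0.1494]
ee_rot: [0.688, 0.726, 0.0, 0.0]
ft_force: [1.3, -0.3, -3.8]
grip_width: 0.149
grasp_force: 49.6
```

```bash
cat > m.py <<'E'
from h import *
o=get_obs();p=o['position'];M=R.from_quat(o['ee_rot']).as_matrix()
im,K,E=cam('wrist');h=cv2.cvtColor(im,cv2.COLOR_RGB2HSV)
m=cv2.inRange(h,(5,60,60),(20,255,255));m[:,:270]=0;m[:,370:]=0;m[190:]=0
bl=cv2.inRange(h,(100,120,40),(130,255,255));bl[:,:250]=0;bl[:,400:]=0
ys=np.argwhere(bl);print('blue rows',ys[:,0].min(),ys[:,0].max(),'cols',ys[:,1].min(),ys[:,1].max())
z0=p[2]-.0517
b=M[:,0].copy();bs=p[:2]+.06*b[:2]/np.linalg.norm(b[:2]);q=proj(K,E,[bs[0],bs[1],z0+.033]);print('expected ball px',q)
l=cv2.connectedComponents(m)[1];v=l[int(q[1]),int(q[0])]
if v:
    x=cv2.boundingRect((l==v).astype(np.uint8));c=(x[0]+x[2]/2-.5,x[1]+x[3]/2-.5);print('ball box',x,plane(K,E,c,z0+.033))
print(o['clock'],p,np.degrees(np.arctan2(M[1,0],M[0,0])),'ball exp',bs,'z',z0+.033,o['grasp_force'],o['ft_force'])
ring=np.array([.6593,.104]);ex=np.array([.2431,-.97])
print('TCP goal',ring+.06*ex,'shift',(ring+.06*ex-p[:2])/.6,(.149-p[2])/.6)
E
python3 m.py
```

```text
blue rows 88 305 cols 261 370
expected ball px [315.39192591 142.12104843]
ball box (278, 102, 75, 77) [ 0.4903583  -0.13492265  0.13069538]
16.75 [ 0.49392578 -0.19620739  0.14939538] 93.08835090109001 ball exp [ 0.49069324 -0.13629453] z 0.13069537534043874 49.61126625537872 [ 1.25680272 -0.25856961 -3.81389881]
TCP goal [0.673886 0.0458  ] shift [0.29993369 0.40334565] -0.0006589589007312269
```

Call:
{"fn": "step_arm", "kwargs": {"commands": [5, 0.003, 0.004, 0.002, 0, 0, 0.001, 5, 0.009, 0.012, 0.006, 0, 0, 0.002, 5, 0.021, 0.028, 0.01, 0, 0, 0.004, 5, 0.036, 0.048, 0.014, 0, 0, 0.007, 5, 0.054, 0.073, 0.018, 0, 0, 0.011, 5, 0.072, 0.097, 0.022, 0, 0, 0.015, 5, 0.09, 0.121, 0.025, 0, 0, 0.018, 5, 0.108, 0.145, 0.027, 0, 0, 0.022, 5, 0.126, 0.169, 0.028, 0, 0, 0.026, 5, 0.144, 0.193, 0.029, 0, 0, 0.029]}}

```text
clock: 18.05
position: [0.5809, -0.0794, 0.1663]
ee_rot: [0.654, 0.757, 0.0, -0.0]
ft_force: [-0.3, 0.5, -4.0]
grip_width: 0.149
grasp_force: 49.6
```

Call:
{"fn": "step_arm", "kwargs": {"commands": [5, 0.018, 0.024, 0, 0, 0, 0.004, 5, 0.036, 0.048, 0, 0, 0, 0.008, 5, 0.054, 0.073, 0, 0, 0, 0.011, 5, 0.072, 0.097, 0, 0, 0, 0.015, 5, 0.09, 0.121, -0.002, 0, 0, 0.019, 5, 0.108, 0.145, -0.006, 0, 0, 0.023, 5, 0.126, 0.169, -0.012, 0, 0, 0.027, 5, 0.141, 0.19, -0.018, 0, 0, 0.03, 5, 0.15, 0.202, -0.024, 0, 0, 0.032, 5, 0.156, 0.21, -0.029, 0, 0, 0.032]}}

```text
clock: 19.3
position: [0.674, 0.0459, 0.1485]
ee_rot: [0.615, 0.788, -0.0, -0.0]
ft_force: [-0.1, 0.7, -3.9]
grip_width: 0.146
grasp_force: 49.6
```

```bash
python3 m.py
python3 - <<'E'
from h import *
s,K,E=cam('scene');t,K2,E2=cam('top')
rs=[]
for im,k,e in((s,K,E),(t,K2,E2)):
    q=proj(k,e,[.659,.104,.13]);print(q)
    h=cv2.cvtColor(im,cv2.COLOR_RGB2HSV);m=cv2.inRange(h,(5,60,60),(18,255,255));M=m*0;u,v=q.astype(int);M[v-16:v+16,u-16:u+16]=m[v-16:v+16,u-16:u+16]
    k_,l,st,c=cv2.connectedComponentsWithStats(M)
    if k_>1: i=1+st[1:,4].argmax();print(st[i],c[i],plane(k,e,c[i],.13))
E
```

```text
blue rows 88 305 cols 261 370
expected ball px [315.15035878 142.09158725]
ball box (281, 99, 76, 76) [0.66070664 0.10820269 0.12982465]
19.3 [0.67404222 0.04592976 0.14852465] 104.07691422820805 ball exp [0.65944877 0.10412797] z 0.12982464517768733 49.597583413124084 [-0.07542114  0.7373568  -3.91066616]
TCP goal [0.673886 0.0458  ] shift [-0.00026037 -0.00021627] 0.0007922580371877893
[352.501509   216.87182847]
[346 200  22  24 344] [355.90697674 209.43023256] [0.63356574 0.12511283 0.13      ]
[291.10794012 154.24260994]
[283 145  16  18 171] [289.40350877 153.79532164] [0.66043471 0.10887093 0.13      ]
```

The ball is within about 5 mm of the reading point. I'll let it settle for one call, then hand in.

Call:
{"fn": "step_arm", "kwargs": {"commands": [5, 0, 0, 0, 0, 0, 0, 5, 0, 0, 0, 0, 0, 0, 5, 0, 0, 0, 0, 0, 0, 5, 0, 0, 0, 0, 0, 0, 5, 0, 0, 0, 0, 0, 0, 5, 0, 0, 0, 0, 0, 0, 5, 0, 0, 0, 0, 0, 0, 5, 0, 0, 0, 0, 0, 0, 5, 0, 0, 0, 0, 0, 0, 5, 0, 0, 0, 0, 0, 0]}}

```text
clock: 20.7
position: [0.6739, 0.0457, 0.1489]
ee_rot: [0.615, 0.788, 0.0, 0.0]
ft_force: [-0.5, -0.1, -3.4]
grip_width: 0.144
grasp_force: 49.6
```

```bash
python3 m.py; python3 -c "
from workcell import *
print(hand_in())"
```

```text
blue rows 88 305 cols 261 370
expected ball px [315.1391945  142.09208287]
ball box (282, 100, 75, 77) [0.66109492 0.10708573 0.1302353 ]
20.7 [0.67385505 0.04567175 0.1489353 ] 104.07042668417614 ball exp [0.65926819 0.10387161] z 0.13023529995233835 49.599013924598694 [-0.52442944 -0.07570061 -3.373632  ]
TCP goal [0.673886 0.0458  ] shift [5.15775164e-05 2.13743050e-04] 0.00010783341276942213
the job is handed in; nothing more can be done
None
```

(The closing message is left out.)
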